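# Tip the red binder out of the row and file it in the drawer

## Robot

A 6-joint arm with a two-finger parallel gripper is mounted at the origin on the work surface. World frame = base frame: x ahead of the robot, y to its left, z up, the work surface at z = 0. Lengths are in mm, angles in rad, forces in N, time in s.
With the tool pointing down it reaches from about 350 to 950 mm from the base axis. Payload 17.4 kg.
Tool frame: the origin (TCP) lies on the centre line of the jaws, within the pads' length; the fingertips stand 22 mm ahead of it and the grasp point (between the pads) lies 3 mm ahead of it (arm.nose_length is the z of the fingertips in the tool frame, in mm); z points along the fingers, y is the line along which they close (so a half turn about z gives the same grasp; the last joint's range is limited). The gripper opens to 93 mm and grips with 3 to 60 N. Pads are 15 mm wide; open, the fingers measure 128 mm over their backs; the gripper's body (75 mm by 188 mm) begins 65 mm behind the grasp point.
Start: joints at [1.104, 0.116, 1.442, -0, 1.584, -0.038], TCP at [280.66, 613.891, 240.646] pointing down, gripper open.
Joint ranges: [-2.83, 2.83], [-0.83, 2.19], [0.07, 2.5], [-1.14, 4.28], [0.01, 3], [-2.97, 2.97]. Speed limits (rad/s): [1.89, 1.89, 2.22, 3.14, 3.14, 3.14].

## Interface

Orientations are given as a unit quaternion [x, y, z, w].
In Python, from plant import arm, cams, ticket gives the robot as it stands.
- The arm moves only by the tool arm_command, never from a script. Its argument "steps" is a list of rows, each a list of 2 entries, a list of its own where there are three numbers: the shift along the world's x, y, z each as a share of 120 mm, from -1 to 1, then the turn about the world's z as a share of pi rad, from -1 to 1. In form: [[[dx, dy, dz], turn], ...]. A call has 1 to 20 rows; each row is the pose to reach, as a shift and turn from the pose commanded when the call began, turning the shorter way round; what a row does not reach only later rows make up. A row lasts 1/12 s, in which the tool goes at most 41.7 mm and 7.16 degrees, less where a joint would pass 70% of its speed; a pose out of reach is approached as far as the arm can. A call with a number of a shift or a turn outside -1 to 1 is refused whole. A call with a gripper value outside its range is refused whole. "jaw" is the closure, from -1 (fully open) to 1 (shut), set as the call begins (left out, the last holds). The fingers move at their own pace and stop on an object; "newtons" is the grip in N (left out, the last holds). Time passes only in rows, so rows that repeat a pose let the fingers close. It gives the time, the measured TCP pose, the force, the opening and the grip force at its end, in the units of the state.
- arm.sense(): the state, without advancing time (a new reading comes with each control period).
- cams.get_image(name): name is "scene" or "top"; returns the picture (384x512x3 uint8, red, green, blue); there is no depth.
- cams.get_calibration(name): a dict with "vfov" (degrees; the focal length in pixels is half the picture's height over the tangent of half this angle, whatever the lens; pixels are square), "cx", "cy" (the principal point, pixels), "extrinsics" (4x4, takes a point from camera to world coordinates). Camera axes: x right, y up, looking along -z (the intrinsics and any distortion apply to the point x, -y, -z); pixel columns grow to the right and rows downward; lengths in mm; the calibration is good to about 2 mm. A picture is of the moment at which its call begins. get_calibration takes no time and is no camera call.
- ticket.job_done(): hands the job in; it is judged then, once.
The state is a dict: "time": time; "q": joint angles; "qvel": joint speeds; "tau": joint torques, N m; "position": TCP position; "tcp_rot": TCP orientation; "contact_force": force on the tool from outside, world axes, zero at the start; "moment": the same for the moment, N m; "gripper_width": finger opening in mm; "grasp_force": force on a finger pad.
Only numpy, scipy, OpenCV 4.12 (cv2) and the standard library are available. Lean on these libraries where they do the work, as an engineer would, in place of code of your own. Each camera call takes 0.05 s, during which the arm holds its last target. There are 200 camera calls.

## Task

Please put the red binder away in the drawer: the three binders stand too tightly to grip, so first tip the red one forward by the back of its top edge until it leans on the rack's front rail, then take it by its spine and stand it upright in the open drawer without dropping it. Let go and gently push the drawer fully shut, leaving the other two binders standing in the rack and the other things on the counter where they are.

Things in the scene. Friction and masses are not known exactly. Their poses are not given: they have to be found in the camera images.
- binder_red_mid (a point): centre of the red ring binder: a closed rigid box 95 mm from spine to rear edge (its x), 40 mm thick (y), 140 mm tall (z), about 0.3 kg. -x points out of the spine, the narrow red face with a round hole, towards the robot; z is up when it stands. Heavy spine: mass centre 22 mm behind the spine face; tipped forward on its foot it balances at 0.30 rad and then falls on forward by itself
- binder_red_foot (a point): middle of the red binder's lower spine edge, on which it pivots when tipped forward (47.5 mm ahead of and 70 mm below its centre); axes as binder_red_mid
- binder_grey_mid (a point): grey binder, identical in size to the red one (95 x 40 x 140 mm, 0.3 kg), stands in the same rack; this point is its centre, 70 mm above its foot; axes as for the red binder. Leave it standing in the rack.
- binder_green_mid (a point): green binder, identical in size to the red one (95 x 40 x 140 mm, 0.3 kg), stands in the same rack; this point is its centre, 70 mm above its foot; axes as for the red binder. Leave it standing in the rack.
- rack: fixed wooden rack, open at the top and front. Origin: middle of its underside on the counter; x to the rear, y along the row. Three binders in any order, 2 mm apart: centres at y = -42, 0, 42 mm, spines at x = -27 mm, rear edges at x = 68 mm, tops at z = 152 mm; floor at z = 12 mm. Side walls (outer y = +-72 mm) 100 mm high from x = -28 mm back; ahead of them 72 mm cheeks to x = -75 mm
- rack_back (a point): middle of the top edge of the rack's rear wall, 8 mm thick, only 72 mm above the counter: the top 80 mm of the binders' rear faces is free behind; axes like the rack's
- rack_rail (a point): middle of the axis of the rack's front rail, a dowel of 6 mm radius along y, 61 mm above the counter and 30 mm ahead of the spines. A binder tipped forward past its balance comes to rest on it, leaning about 0.49 rad (28 degrees), its foot still on the rack's floor behind a 3 mm stop strip
- unit: fixed wooden drawer unit, 200 mm deep (x), 204 mm wide (y), 177 mm high; origin at the centre of its underside on the counter; the drawer slides out of its open front, towards -x. Underside of its top board at z = 167 mm
- drawer (a joint): how far the drawer is open in m: 0 shut, 0.17 fully out; it slides along the unit's -x with about 1.5 N of friction and has no handle: push its front
- drawer_floor (a point): point on the drawer's inner floor, 14 mm above the counter, on its centre line; axes like the unit's, moves with the drawer. The floor spans x = -100 (front panel) to 79 mm, y = -83 to 83 mm. Side and back walls rise 52 mm above it, the front panel 90 mm. With the drawer open by d, all ahead of x = -100 mm + d is clear of the unit. A standing binder passes under the unit's top board
- drawer_front (a point): centre of the outer face of the drawer's front panel (204 mm wide, 98 mm high, 12 mm thick), 55 mm above the counter; -x points out of it, x is the direction in which to push it shut
- mug: white ceramic mug, rim radius 40 mm, 92 mm high, origin at its foot; leave alone
- tin: round aluminium tin, 75 mm across, 36 mm high, origin at its underside; leave alone
- earplug_case: blue silicone ear plug case, 52 x 34 x 22 mm, origin at its underside; leave alone
- nozzle: black plastic hair dryer nozzle, about 75 x 75 x 40 mm, origin at its underside; leave alone
Things that resemble listed ones, but are neither listed nor needed, are in the scene too. Leave any black or yellow look-alike of the part that bears binder_green_mid alone.

How it is judged:
By the outcome, as a careful person would: the job done as asked, in the order asked, and still so for the second after the job is handed in, with the robot touching nothing.
It also fails if it takes over 69 s, if anything falls off the work surface, if the arm or the gripper's body presses on something with over 40 N, if the wrist force passes 120 N, or if a joint passes its speed limit or range.

## Working session

There is one attempt and no reset: what is moved stays moved. The work goes in short steps, Python scripts to look and compute and a tool call to move; the robot and the scene stay as the last step left them, time stands still between calls to the robot, and variables do not carry over. Pictures are saved under pics/ and viewed, at most 10 in all, crops included, and the job is handed in when it is done.

Besides the shell and the picture viewer there is one more tool, called after ">>>" by a JSON object that holds its "api" and its "payload", one argument or row to a line. arm_command: Moves the arm, as the interface text tells. Its arguments: {"type":"object","properties":{"steps":{"type":"array","items":{"type":"array"}},"jaw":{"type":"number"},"newtons":{"type":"number"}},"required":["steps"]}

```bash
mkdir -p pics; ls
python3 - <<'E'
from plant import arm,cams,ticket
import cv2,numpy as np
np.set_printoptions(precision=4,suppress=True)
for n in("scene","top"):
    im=cams.get_image(n); cv2.imwrite(f"pics/{n}0.png",im[...,::-1]); c=cams.get_calibration(n); print(n,c)
s=arm.sense(); print(s)
a=cv2.resize(cv2.imread("pics/scene0.png"),(800,600)); cv2.imwrite("pics/s0b.png",a)
a=cv2.resize(cv2.imread("pics/top0.png"),(800,600)); cv2.imwrite("pics/t0b.png",a)
E
```

```text
pics
scene {'vfov': 54.484813843713475, 'cx': 254.07821159063994, 'cy': 187.4327351442738, 'extrinsics': array([[   0.9937,   -0.0903,    0.0665,  663.6894],
       [   0.1103,    0.6773,   -0.7274, -751.6416],
       [   0.0206,    0.7301,    0.683 ,  817.1135],
       [   0.    ,    0.    ,    0.    ,    1.    ]])}
top {'vfov': 46.311594620069904, 'cx': 247.29188917558182, 'cy': 192.5067639244321, 'extrinsics': array([[   0.0215,    0.9922,   -0.1231,  429.6175],
       [  -0.9997,    0.0231,    0.0111,   46.7744],
       [   0.0138,    0.1229,    0.9923, 1328.4082],
       [   0.    ,    0.    ,    0.    ,    1.    ]])}
{'time': 0.1, 'q': array([ 1.1042,  0.1164,  1.4422,  0.    ,  1.584 , -0.0377]), 'qvel': array([-0.002 , -0.0002, -0.0011,  0.0004, -0.001 ,  0.0004]), 'tau': array([  0.0011, -72.29  , -62.3861,   0.078 ,   0.0229,  -0.0001]), 'position': array([280.5674, 613.748 , 239.9499]), 'tcp_rot': array([ 0.2128,  0.9771, -0.0005, -0.0001]), 'contact_force': array([-0.3523,  0.6337,  0.4595]), 'moment': array([-0.0034, -0.0241, -0.0236]), 'grasp_force': 0.0, 'gripper_width': 93.00203657455802}
```

View pics/s0b.png

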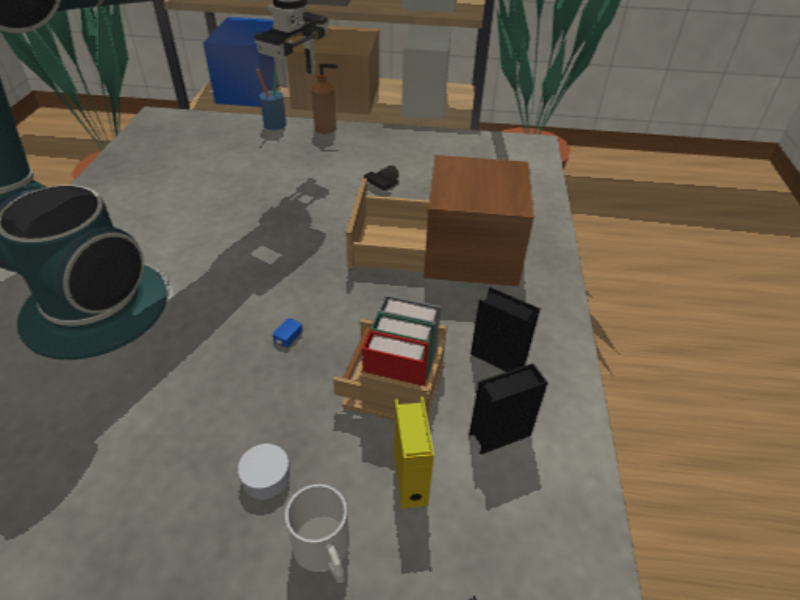

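View pics/t0b.png

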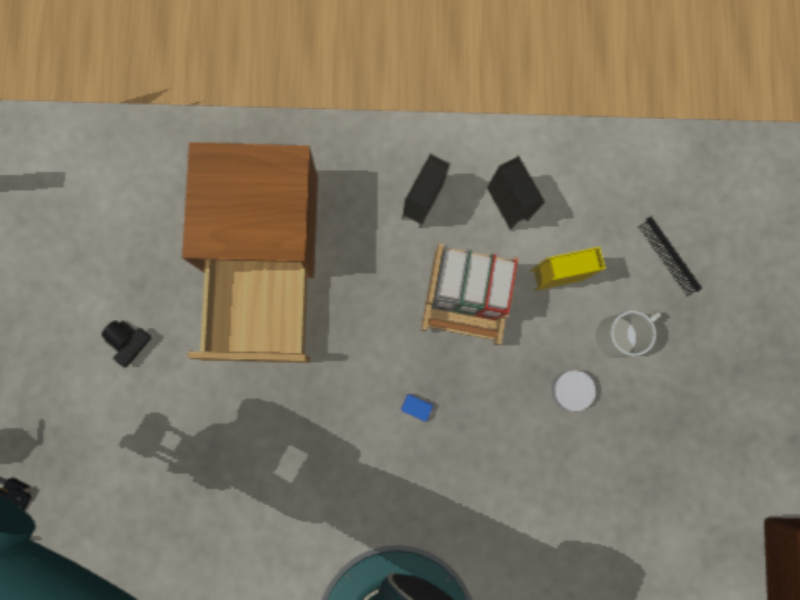

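The scene picture shows the rack, with red nearest the camera at about (395,357), then green, then grey. The drawer is open at (390,235), and two black binders and a yellow one stand loose. In the top view red is the rack's right-hand binder at (500,287), the drawer is at (255,305) and a black binder stands behind the rack at (515,193). The red candidates come down to one: only the binder in the rack is red. I'll check it in an enlarged crop.

```bash
cat > h.py <<'E'
import numpy as np,cv2
from plant import arm,cams,ticket
np.set_printoptions(precision=3,suppress=True)
def ray(n,u,v):
    c=cams.get_calibration(n);E=np.array(c["extrinsics"]);f=192/np.tan(np.radians(c["vfov"]/2))
    return E[:3,3],E[:3,:3]@np.array([(u-c["cx"])/f,-(v-c["cy"])/f,-1])
def onz(n,u,v,z):
    o,d=ray(n,u,v);return o+d*(z-o[2])/d[2]
def proj(n,p):
    c=cams.get_calibration(n);E=np.array(c["extrinsics"]);f=192/np.tan(np.radians(c["vfov"]/2))
    q=E[:3,:3].T@(np.array(p)-E[:3,3]);return np.array([c["cx"]+f*q[0]/-q[2],c["cy"]-f*q[1]/-q[2]])
def shot(n,name):
    im=cams.get_image(n)[...,::-1].copy();cv2.imwrite("pics/"+name,im);return im
def crop(im,x,y,w,h,k):return cv2.resize(im[y:y+h,x:x+w],None,fx=k,fy=k,interpolation=cv2.INTER_CUBIC)
E
python3 - <<'E'
from h import *
t=cv2.imread("pics/top0.png");s=cv2.imread("pics/scene0.png")
a=crop(t,265,150,80,75,5);b=crop(s,210,185,80,75,5);d=crop(t,110,88,100,150,4)
cv2.imwrite("pics/c1.png",np.hstack([np.vstack([a,b])[:600],d[:600]]))
E
```

```text
(no output)
```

View pics/c1.png

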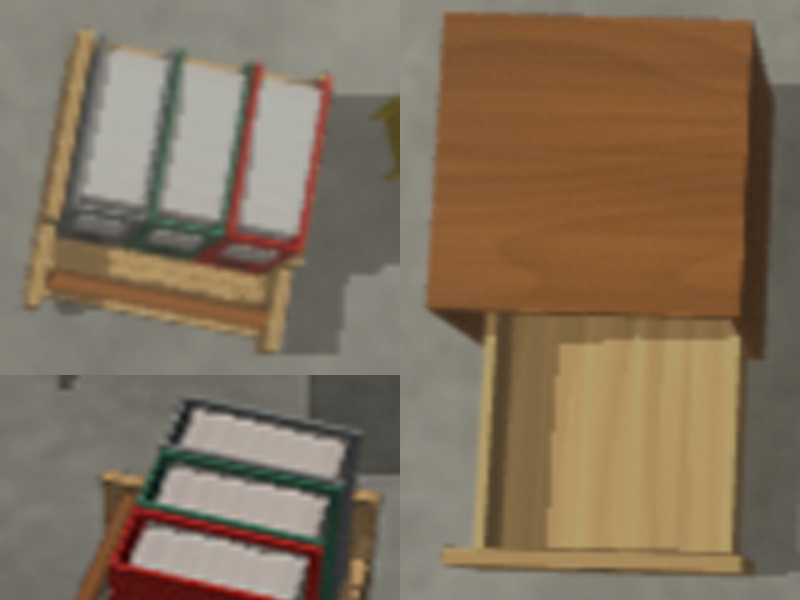

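Top-left crop: the red binder's top has corners at about (258,65), (328,82), (303,243) and (230,232). It is the rack's right-hand binder, with the round spine hole facing the robot, so it matches the description. Right crop: the unit's top and the open drawer, with its front edge from (443,563) to (750,572).

Run:
```python
from h import *
A=lambda u,v,z:onz("top",265+(u+.5)/5-.5,150+(v+.5)/5-.5,z)
D=lambda u,v,z:onz("top",110+(u-400+.5)/4-.5,88+(v+.5)/4-.5,z)
r=np.array([A(*p,152) for p in[(256,65),(328,80),(303,246),(230,236)]]);print("red top",r,np.linalg.norm(r-np.roll(r,-1,0),axis=1),"ctr",r.mean(0))
row=A(328,80,152)-A(100,42,152); print("yaw from row",np.degrees(np.arctan2(row[1],row[0]))+90,np.linalg.norm(row))
for a,b in((0,3),(1,2)):
    d=r[a]-r[b];print("side yaw",np.degrees(np.arctan2(d[1],d[0])))
# scene mask check of red top
s=cv2.imread("pics/scene0.png");B=lambda u,v,z:onz("scene",210+(u+.5)/5-.5,185+(v-375+.5)/5-.5,z)
g=[B(*p,152) for p in[(110,562),(135,510),(325,548),(308,603)]];print("scene red top",np.array(g))
u=np.array([D(*p,177) for p in[(445,12),(752,22),(740,317),(428,307)]]);print("unit",u,np.linalg.norm(u-np.roll(u,-1,0),axis=1),"ctr",u.mean(0))
for a,b in((0,3),(1,2)):
    d=u[a]-u[b];print("yaw",np.degrees(np.arctan2(d[1],d[0])))
d=u[0]-u[1];print("yaw",np.degrees(np.arctan2(d[1],d[0]))-90)
f=[D(443,565,104),D(750,574,104)];print("front",f)
print("floor in front corner",D(490,548,104),D(733,551,104))
# black binder behind rack: top 140
print("black nearest",[onz("top",u*.64,v*.64,z) for u,v,z in((512,228,0),(512,228,140),(545,200,140),(489,187,140))])
print("yellow",[onz("top",u*.64,v*.64,140) for u,v in((537,265),(540,287))])
```

```text
red top [[ 660.243 -147.421  152.   ]
 [ 653.042 -185.93   152.   ]
 [ 563.631 -172.578  152.   ]
 [ 568.057 -133.905  152.   ]] [39.176 90.403 38.926 93.172] ctr [ 611.243 -159.959  152.   ]
yaw from row -8.236565673131267 123.2581385294494
side yaw -8.341171587502505
side yaw -8.493008478518808
scene red top [[ 559.252 -169.699  152.   ]
 [ 566.131 -134.751  152.   ]
 [ 659.962 -147.636  152.   ]
 [ 654.514 -182.996  152.   ]]
unit [[836.549 374.539 177.   ]
 [835.064 171.386 177.   ]
 [636.412 172.195 177.   ]
 [638.127 374.41  177.   ]] [203.159 198.654 202.222 198.422] ctr [736.538 273.132 177.   ]
yaw 0.03736077375748929
yaw -0.2334344498408669
yaw -0.41886165018577515
front [array([474.238, 374.912, 104.   ]), array([472.744, 167.009, 104.   ])]
floor in front corner [486.44  343.789 104.   ] [488.07  179.096 104.   ]
black nearest [array([ 742.249, -208.419,    0.   ]), array([ 709.301, -181.524,  140.   ]), array([ 760.584, -239.231,  140.   ]), array([ 781.397, -141.311,  140.   ])]
yellow [array([ 645.261, -224.676,  140.   ]), array([ 607.071, -229.653,  140.   ])]
```

The measurements agree: both views give a 39 x 93 mm top and a yaw of -8.4°, and the unit measures 203 x 198 mm. I'll close the jaws and travel to a point above the gap behind the red binder.

>>> {"api": "arm_command", "payload": {
  "steps": [
    [[0.12,-0.24,0],0.03],
    [[0.24,-0.47,0],0.06],
    [[0.36,-0.7,0],0.09],
    [[0.47,-0.94,0],0.09]
  ],
  "jaw": 1,
  "newtons": 10
}}

```text
time: 0.43
position: [337.4, 499.9, 240.1]
tcp_rot: [0.07, 0.998, -0.0, -0.0]
contact_force: [1.4, -0.1, 0.3]
gripper_width: 70.7
grasp_force: 0.0
```

>>> {"api": "arm_command", "payload": {
  "steps": [
    [[0.12,-0.24,0],0],
    [[0.24,-0.47,0],0],
    [[0.36,-0.7,0],0],
    [[0.47,-0.94,0],0]
  ]
}}

```text
time: 0.77
position: [393.9, 386.9, 240.3]
tcp_rot: [0.073, 0.997, -0.0, -0.0]
contact_force: [0.2, 0.7, 0.2]
gripper_width: 44.4
grasp_force: 0.0
```

>>> {"api": "arm_command", "payload": {
  "steps": [
    [[0.12,-0.24,0],0],
    [[0.24,-0.47,0],0],
    [[0.36,-0.7,0],0],
    [[0.47,-0.94,0],0]
  ]
}}

```text
time: 1.1
position: [450.2, 274.1, 240.4]
tcp_rot: [0.073, 0.997, -0.0, -0.0]
contact_force: [0.2, 0.2, -0.2]
gripper_width: 17.5
grasp_force: 0.0
```

>>> {"api": "arm_command", "payload": {
  "steps": [
    [[0.12,-0.24,0],0],
    [[0.24,-0.47,0],0],
    [[0.36,-0.7,0],0],
    [[0.47,-0.94,0],0]
  ]
}}

```text
time: 1.43
position: [506.7, 161.3, 240.5]
tcp_rot: [0.073, 0.997, 0.0, -0.0]
contact_force: [0.9, 0.6, 0.4]
gripper_width: 0.5
grasp_force: 0.0
```

>>> {"api": "arm_command", "payload": {
  "steps": [
    [[0.12,-0.24,0],0],
    [[0.24,-0.47,0],0],
    [[0.36,-0.7,0],0],
    [[0.47,-0.94,0],0]
  ]
}}

```text
time: 1.77
position: [563.1, 48.4, 240.4]
tcp_rot: [0.073, 0.997, 0.0, -0.0]
contact_force: [0.8, 0.1, -0.4]
gripper_width: 0.7
grasp_force: 0.0
```

>>> {"api": "arm_command", "payload": {
  "steps": [
    [[0.12,-0.24,0],0],
    [[0.24,-0.47,0],0],
    [[0.36,-0.7,0],0],
    [[0.47,-0.94,0],0]
  ]
}}

```text
time: 2.1
position: [619.5, -64.4, 240.2]
tcp_rot: [0.073, 0.997, 0.0, -0.0]
contact_force: [-0.3, 0.0, 0.4]
gripper_width: 0.4
grasp_force: 0.0
```

>>> {"api": "arm_command", "payload": {
  "steps": [
    [[0.12,-0.24,0],0],
    [[0.24,-0.47,0],0],
    [[0.36,-0.7,0],0],
    [[0.48,-0.93,0],0],
    [[0.48,-0.93,0],0]
  ]
}}

```text
time: 2.52
position: [677.7, -178.7, 239.0]
tcp_rot: [0.074, 0.997, -0.0, -0.001]
contact_force: [-0.6, 0.0, 0.2]
gripper_width: 0.6
grasp_force: 0.0
```

Run:
```python
from h import *
s=shot("scene","s1.png");t=shot("top","t1.png")
p=arm.sense()["position"];print(p)
cv2.imwrite("pics/c2.png",np.hstack([crop(s,210,130,100,120,4),crop(t,250,110,100,120,4)]))
print(proj("scene",p-[0,0,22]),proj("top",p))
```

```text
[ 676.621 -175.309  239.616]
[282.93  209.276] [332.88  149.693]
```

View pics/c2.png

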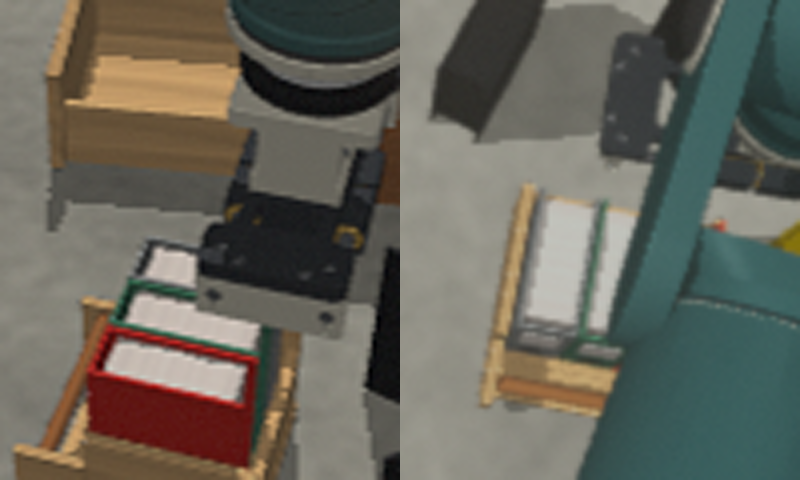

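The gripper is over the gap behind the red binder: body end at crop (270,260), with the red top clear in front of it at (175,370). I'll descend and then start to tip.

>>> {"api": "arm_command", "payload": {
  "steps": [
    [[0,0,-0.2],0],
    [[0,0,-0.4],0],
    [[0,0,-0.55],0],
    [[0,0,-0.65],0],
    [[0,0,-0.73],0],
    [[0,0,-0.73],0]
  ]
}}

```text
time: 3.12
position: [676.1, -173.7, 151.4]
tcp_rot: [0.073, 0.997, 0.0, -0.001]
contact_force: [0.3, -0.2, 1.2]
gripper_width: 0.3
grasp_force: 0.0
```

>>> {"api": "arm_command", "payload": {
  "steps": [
    [[-0.02,0.003,0],0],
    [[-0.04,0.006,0],0],
    [[-0.06,0.009,0],0],
    [[-0.08,0.012,0],0],
    [[-0.1,0.015,0],0],
    [[-0.12,0.018,0],0],
    [[-0.14,0.021,0],0],
    [[-0.16,0.024,0],0],
    [[-0.18,0.027,0],0],
    [[-0.2,0.03,0],0]
  ]
}}

```text
time: 3.95
position: [652.4, -170.9, 153.1]
tcp_rot: [0.073, 0.997, -0.0, 0.0]
contact_force: [0.8, 0.5, 0.6]
gripper_width: 0.7
grasp_force: 0.5
```

>>> {"api": "arm_command", "payload": {
  "steps": [
    [[-0.02,0.003,0],0],
    [[-0.04,0.006,0],0],
    [[-0.06,0.009,0],0],
    [[-0.08,0.012,0],0],
    [[-0.1,0.015,0],0],
    [[-0.12,0.018,0],0],
    [[-0.14,0.021,0],0],
    [[-0.15,0.022,0],0],
    [[-0.15,0.022,0],0]
  ]
}}

```text
time: 4.7
position: [634.4, -168.2, 153.0]
tcp_rot: [0.073, 0.997, 0.0, -0.0]
contact_force: [0.1, 0.9, 0.5]
gripper_width: 0.8
grasp_force: 0.0
```

Run:
```python
from h import *
s=shot("scene","s2.png")
p=arm.sense();print(p["position"],p["contact_force"])
cv2.imwrite("pics/c3.png",crop(s,200,160,110,110,5))
```

```text
[ 634.537 -168.255  153.034] [-0.288 -0.352  0.165]
```

View pics/c3.png

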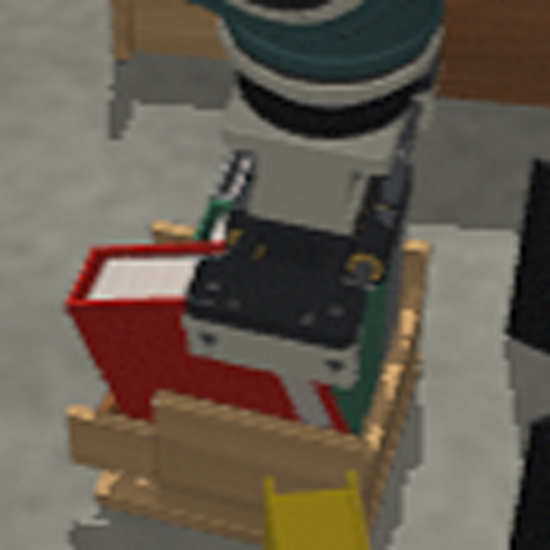

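The red binder is tipping forward; its spine's top right corner is at crop (70,303), and green and grey still stand behind it. I'll work out the lean from that corner.

```bash
cat >> h.py <<'E'
ex=np.array([.989,-.146,0]);ey=np.array([.146,.989,0]);foot=np.array([564,-153.,12])
def onb(th,s,h,y=0):return foot+ex*(s*np.cos(th)-h*np.sin(th))+ey*y+np.array([0,0,s*np.sin(th)+h*np.cos(th)])
E
python3 - <<'E'
from h import *
for th in(.2,.3,.4,.45,.49):print(th,(proj("scene",onb(th,0,140,-20))-[200,160])*5,(proj("scene",onb(th,0,140,20))-[200,160])*5)
E
```

```text
0.2 [105.123 307.174] [130.904 248.515]
0.3 [ 78.492 306.228] [104.962 247.897]
0.4 [ 53.116 307.321] [ 80.204 249.304]
0.45 [ 40.992 308.616] [ 68.361 250.751]
0.49 [ 31.596 310.004] [ 59.174 252.258]
```

The lean is about 0.33 rad, right at balance. I'll pull a little further.

>>> {"api": "arm_command", "payload": {
  "steps": [
    [[-0.02,0.003,0],0],
    [[-0.04,0.006,0],0],
    [[-0.06,0.009,0],0],
    [[-0.08,0.012,0],0],
    [[-0.1,0.015,0],0],
    [[-0.1,0.015,0],0],
    [[-0.1,0.015,0],0],
    [[-0.05,0.007,0],0],
    [[-0.05,0.007,0.1],0],
    [[-0.05,0.007,0.3],0],
    [[-0.05,0.007,0.6],0],
    [[-0.05,0.007,0.6],0]
  ]
}}

```text
time: 5.75
position: [630.4, -167.9, 233.1]
tcp_rot: [0.073, 0.997, -0.001, 0.004]
contact_force: [1.0, 0.1, 2.2]
gripper_width: 0.1
grasp_force: 0.0
```

Run:
```python
from h import *
s=shot("scene","s3.png");t=shot("top","t3.png")
p=arm.sense();print(p["position"],p["contact_force"])
cv2.imwrite("pics/c4.png",np.hstack([crop(s,200,160,110,110,3.6),crop(t,250,130,110,110,3.6)]))
```

```text
[ 629.424 -167.619  227.547] [ 0.426 -0.103 -0.993]
```

View pics/c4.png

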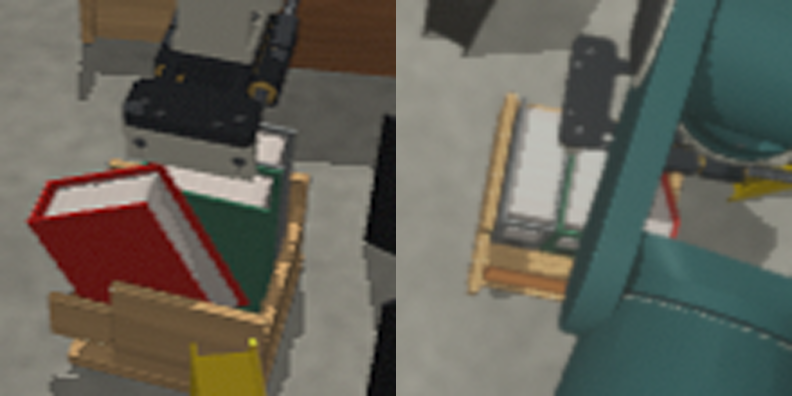

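The red binder now leans on the rail. Its corner at left crop (30,222) matches a lean of about 0.47 rad, and the other two still stand. I'll open the jaws, move over the spine end and descend.

>>> {"api": "arm_command", "payload": {
  "steps": [
    [[-0.2,0.04,0],0],
    [[-0.4,0.08,0],0],
    [[-0.6,0.12,0],0],
    [[-0.83,0.165,0],0],
    [[-0.83,0.165,0],0],
    [[-0.83,0.165,0],0],
    [[-0.83,0.165,0],0],
    [[-0.83,0.165,0],0],
    [[-0.83,0.165,-0.1],0],
    [[-0.83,0.165,-0.2],0],
    [[-0.83,0.165,-0.3],0]
  ],
  "jaw": -0.5
}}

```text
time: 6.77
position: [529.1, -147.6, 186.9]
tcp_rot: [0.073, 0.997, 0.0, -0.001]
contact_force: [-0.0, -0.2, -0.2]
gripper_width: 67.9
grasp_force: 0.0
```

Run:
```python
from h import *
s=shot("scene","s4.png")
p=arm.sense();print(p["position"],p["contact_force"],p["gripper_width"])
cv2.imwrite("pics/c5.png",crop(s,190,150,120,110,5))
g=p["position"]-[0,0,22]
print([(proj("scene",g+ey*d)-[190,150])*5 for d in(-35,35)])
```

```text
[ 528.268 -147.319  184.23 ] [-0.079 -0.665 -3.02 ] 68.70973501144726
[array([127.045, 357.448]), array([173.507, 255.167])]
```

View pics/c5.png

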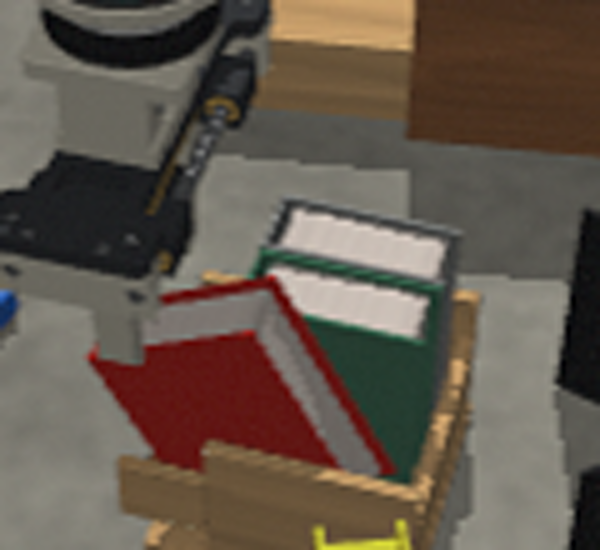

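The right finger hangs just outside the binder's right side, with its tip at about (120,362), so the jaws straddle it. I'll descend and grip.

>>> {"api": "arm_command", "payload": {
  "steps": [
    [[0,0,-0.1],0],
    [[0,0,-0.2],0],
    [[0,0,-0.3],0],
    [[0,0,-0.4],0],
    [[0,0,-0.45],0],
    [[0,0,-0.45],0]
  ]
}}

```text
time: 7.32
position: [528.5, -147.4, 133.1]
tcp_rot: [0.073, 0.997, 0.0, -0.001]
contact_force: [0.4, 0.2, 0.1]
gripper_width: 69.7
grasp_force: 0.0
```

>>> {"api": "arm_command", "payload": {
  "steps": [
    [[0,0,0],0],
    [[0,0,0],0],
    [[0,0,0],0],
    [[0,0,0],0],
    [[0,0,0],0],
    [[0,0,0],0],
    [[0,0,0],0],
    [[0,0,0],0]
  ],
  "jaw": 1,
  "newtons": 12
}}

```text
time: 7.98
position: [529.2, -147.7, 135.4]
tcp_rot: [0.073, 0.997, -0.0, 0.0]
contact_force: [-0.7, -0.6, 1.7]
gripper_width: 40.2
grasp_force: 11.9
```

The grip is firm: 40 mm opening at 12 N. I'll lift straight up clear of the neighbours.

>>> {"api": "arm_command", "payload": {
  "steps": [
    [[0,0,0.03],0],
    [[0,0,0.08],0],
    [[0,0,0.15],0],
    [[0,0,0.22],0],
    [[0,0,0.3],0],
    [[0,0,0.4],0],
    [[0,0,0.5],0],
    [[0,0,0.6],0],
    [[0,0,0.7],0],
    [[0,0,0.8],0],
    [[0,0,0.8],0]
  ]
}}

```text
time: 8.9
position: [529.7, -147.8, 234.2]
tcp_rot: [0.073, 0.997, -0.0, 0.002]
contact_force: [0.0, -0.0, -2.7]
gripper_width: 40.2
grasp_force: 11.9
```

>>> {"api": "arm_command", "payload": {
  "steps": [
    [[0,0,0.1],0],
    [[0,0,0.2],0],
    [[0,0,0.3],0],
    [[0,0,0.4],0],
    [[0,0,0.5],0],
    [[0,0,0.55],0],
    [[0,0,0.55],0],
    [[0,0,0.55],0]
  ]
}}

```text
time: 9.57
position: [529.1, -147.6, 297.1]
tcp_rot: [0.073, 0.997, -0.0, 0.0]
contact_force: [-0.8, -0.4, -3.0]
gripper_width: 40.1
grasp_force: 11.9
```

Run:
```python
from h import *
s=shot("scene","s5.png")
p=arm.sense();print(p["position"],p["contact_force"],p["gripper_width"],p["grasp_force"])
cv2.imwrite("pics/c6.png",crop(s,180,90,130,170,3.5))
```

```text
[ 529.002 -147.608  296.538] [ 0.251  0.093 -3.234] 40.06014556892411 11.93968802690506
```

View pics/c6.png

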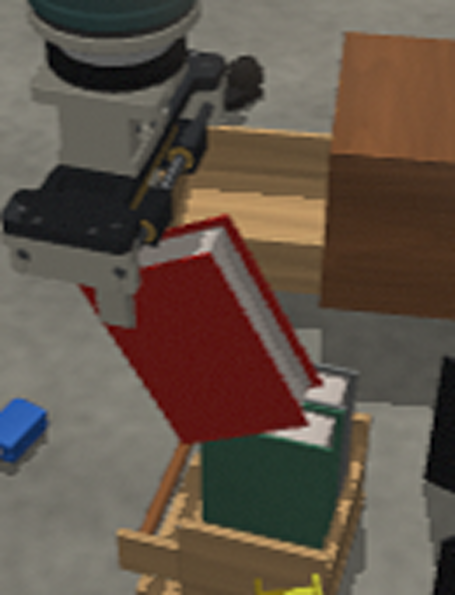

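The binder is held and lifted clear, still tilted: spine bottom corner at crop (190,443), rear bottom at (308,425). Green and grey still stand in the rack. I'll measure the tilt and the binder's extents from the grasp, and carry it towards the drawer.

```bash
cat >> h.py <<'E'
def face(n,u,v,g,yaw,off=-20):
    ex=np.array([np.cos(yaw),np.sin(yaw),0]);ey=np.array([-np.sin(yaw),np.cos(yaw),0])
    o,d=ray(n,u,v);k=(ey@(g-o)+off)/(ey@d);p=o+k*d-g;return np.array([ex@p,p[2]])
E
python3 - <<'E'
from h import *
g=arm.sense()["position"]-[0,0,3]
P=[face("scene",180+u/3.5-.4,90+v/3.5-.4,g,-.146) for u,v in((190,443),(308,425),(210,253))]
for n,p in zip(("foot","rear bottom","rear top"),P):print(n,p)
a=P[1]-P[0];b=P[2]-P[1];print(np.linalg.norm(a),np.linalg.norm(b),np.arctan2(a[1],a[0]),np.arctan2(-b[0],b[1]))
E
```

```text
foot [  40.008 -116.419]
rear bottom [118.431 -76.368]
rear top [54.812 48.903]
88.05798470210593 140.49984832540886 0.47217363415380287 0.4699100409080774
```

>>> {"api": "arm_command", "payload": {
  "steps": [
    [[-0.005,0.08,0],0.01],
    [[-0.015,0.22,0],0.02],
    [[-0.025,0.4,0],0.03],
    [[-0.035,0.58,0],0.04],
    [[-0.045,0.76,0],0.045],
    [[-0.05,0.88,0],0.045]
  ]
}}

```text
time: 10.12
position: [522.5, -39.9, 296.5]
tcp_rot: [0.001, 1.0, 0.0, -0.0]
contact_force: [0.1, 0.0, -2.6]
gripper_width: 39.7
grasp_force: 11.9
```

>>> {"api": "arm_command", "payload": {
  "steps": [
    [[-0.01,0.15,0],0],
    [[-0.02,0.33,0],0],
    [[-0.03,0.51,0],0],
    [[-0.04,0.69,0],0],
    [[-0.05,0.88,0],0]
  ]
}}

```text
time: 10.53
position: [516.4, 65.1, 296.4]
tcp_rot: [0.001, 1.0, 0.0, -0.0]
contact_force: [-0.6, -0.3, -2.9]
gripper_width: 40.1
grasp_force: 11.9
```

>>> {"api": "arm_command", "payload": {
  "steps": [
    [[-0.01,0.15,0],0],
    [[-0.02,0.33,0],0],
    [[-0.03,0.51,0],0],
    [[-0.04,0.69,0],0],
    [[-0.05,0.88,0],0]
  ]
}}

```text
time: 10.95
position: [510.3, 170.6, 296.4]
tcp_rot: [0.001, 1.0, -0.0, -0.0]
contact_force: [0.4, 0.6, -2.5]
gripper_width: 40.1
grasp_force: 11.9
```

>>> {"api": "arm_command", "payload": {
  "steps": [
    [[-0.01,0.15,0],0],
    [[-0.02,0.33,0],0],
    [[-0.03,0.51,0],0],
    [[-0.04,0.69,0],0],
    [[-0.04,0.8,0],0],
    [[-0.04,0.87,0],0],
    [[-0.04,0.87,0],0],
    [[-0.04,0.87,0],0]
  ]
}}

```text
time: 11.62
position: [506.2, 273.4, 296.8]
tcp_rot: [0.002, 1.0, -0.0, -0.0]
contact_force: [0.1, -0.7, -1.8]
gripper_width: 40.0
grasp_force: 11.9
```

The tilt is 0.47 rad, with the foot 39 mm behind and 117 mm below the grasp. At x = 506 the foot lands near 545 and the rear corner near 630, which is clear of the unit front at 637. I'll descend.

>>> {"api": "arm_command", "payload": {
  "steps": [
    [[0,0,-0.06],0],
    [[0,0,-0.16],0],
    [[0,0,-0.28],0],
    [[0,0,-0.4],0],
    [[0,0,-0.52],0],
    [[0,0,-0.64],0],
    [[0,0,-0.74],0],
    [[0,0,-0.8],0],
    [[0,0,-0.8],0]
  ]
}}

```text
time: 12.37
position: [505.8, 273.3, 198.9]
tcp_rot: [0.002, 1.0, -0.001, -0.001]
contact_force: [-0.1, 0.3, -1.9]
gripper_width: 40.1
grasp_force: 11.9
```

>>> {"api": "arm_command", "payload": {
  "steps": [
    [[0,0,-0.05],0],
    [[0,0,-0.13],0],
    [[0,0,-0.22],0],
    [[0,0,-0.31],0],
    [[0,0,-0.39],0],
    [[0,0,-0.45],0],
    [[0,0,-0.48],0],
    [[0,0,-0.48],0],
    [[0,0,-0.48],0]
  ]
}}

```text
time: 13.12
position: [506.3, 273.6, 143.6]
tcp_rot: [0.002, 1.0, -0.0, 0.0]
contact_force: [-0.0, -0.4, -2.2]
gripper_width: 40.2
grasp_force: 11.9
```

Run:
```python
from h import *
p=arm.sense();print(p["position"],p["contact_force"],p["moment"])
s=shot("scene","s6.png");t=shot("top","t6.png")
cv2.imwrite("pics/c7.png",np.hstack([crop(s,200,70,110,130,4)[:520],crop(t,110,120,90,130,4)]))
```

```text
[506.333 273.618 143.551] [-0.01  -0.374 -2.196] [ 0.091  0.118 -0.   ]
```

View pics/c7.png

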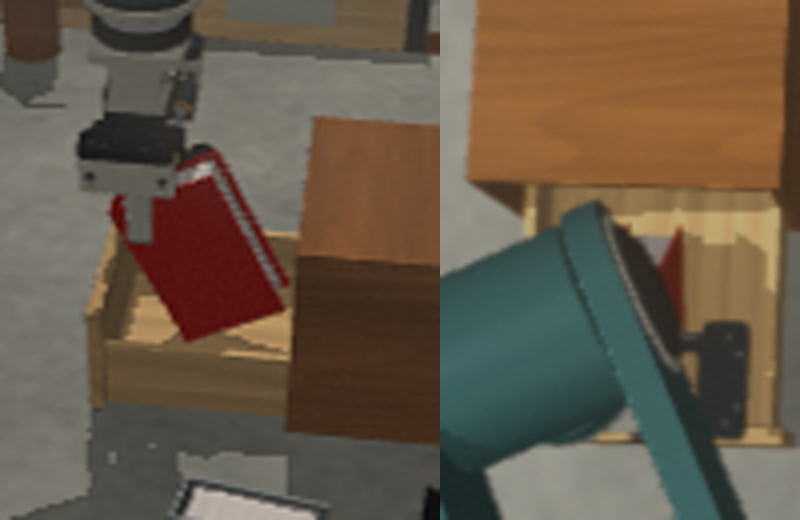

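The binder hangs inside the drawer with its foot at left crop (187,340), clear of both panel and unit. I'll ease the grip to let it swing towards upright, and track the tilt from the red mask.

>>> {"api": "arm_command", "payload": {
  "steps": [
    [[0,0,0],0],
    [[0,0,0],0],
    [[0,0,0],0],
    [[0,0,0],0]
  ],
  "newtons": 8
}}

```text
time: 13.55
position: [506.3, 273.6, 143.6]
tcp_rot: [0.002, 1.0, 0.0, 0.0]
contact_force: [-0.3, 0.0, -2.3]
gripper_width: 40.2
grasp_force: 8.0
```

```bash
cat >> h.py <<'E'
def tilt(name):
    s=shot("scene",name).astype(int);p=arm.sense();g=p["position"]-[0,0,3]
    m=((s[...,2]>70)&(s[...,2]>3*s[...,1])&(s[...,2]>3*s[...,0])).astype(np.uint8)
    m=cv2.morphologyEx(m,cv2.MORPH_OPEN,np.ones((3,3)))
    c=max(cv2.findContours(m,0,1)[0],key=cv2.contourArea)[:,0]
    P=np.array([face("scene",u,v,g,0.) for u,v in c])
    f=P[P[:,1].argmin()];r=P[P[:,0].argmax()]
    print("pos",p["position"],"F",p["contact_force"],"w",p["gripper_width"],"grip",p["grasp_force"])
    print("foot",f,"rear",r,"len",np.linalg.norm(r-f),"tilt",np.arctan2(*(r-f)[::-1]),"floor gap",f[1]+g[2]-14)
E
python3 -c "
from h import *
tilt('s7.png')"
```

```text
pos [506.274 273.589 143.531] F [-0.077 -0.214 -3.419] w 40.70210664174759 grip 7.958441376686096
foot [  34.367 -114.126] rear [111.744 -76.262] len 86.14454127739454 tilt 0.45508829449971216 floor gap 12.405602040142071
```

>>> {"api": "arm_command", "payload": {
  "steps": [
    [[0,0,-0.03],0],
    [[0,0,-0.04],0],
    [[0,0,-0.04],0],
    [[0,0,-0.04],0]
  ],
  "newtons": 6
}}

```text
time: 13.93
position: [506.2, 273.5, 138.4]
tcp_rot: [0.002, 1.0, -0.0, -0.0]
contact_force: [0.3, -0.2, -3.5]
gripper_width: 39.8
grasp_force: 6.0
```

```bash
python3 -c "
from h import *
tilt('s8.png')"
```

```text
pos [506.246 273.545 138.578] F [-0.562 -0.4   -2.687] w 40.402350094557356 grip 5.973861459642649
foot [  34.425 -113.481] rear [108.621 -75.775] len 83.22702921398565 tilt 0.470176825033221 floor gap 8.097620139662922
```

>>> {"api": "arm_command", "payload": {
  "steps": [
    [[0,0,-0.01],0],
    [[0,0,-0.02],0],
    [[0,0,-0.03],0],
    [[0,0,-0.03],0]
  ],
  "newtons": 4.5
}}

```text
time: 14.32
position: [506.5, 273.6, 135.5]
tcp_rot: [0.002, 1.0, 0.0, 0.0]
contact_force: [-1.5, -0.1, 4.3]
gripper_width: 40.5
grasp_force: 4.5
```

```bash
python3 -c "
from h import *
tilt('s9.png')"
```

```text
pos [506.449 273.652 135.506] F [-0.756 -0.971  3.801] w 40.19890408086011 grip 4.4964144844561815
foot [  37.672 -110.122] rear [111.766 -72.435] len 83.12734926584302 tilt 0.47053315406241375 floor gap 8.38411784271284
```

The foot is on the floor: the vertical force went from -3 to +4 N. I'll now swing the grasp around the foot towards upright.

>>> {"api": "arm_command", "payload": {
  "steps": [
    [[0.02,0,0.006],0],
    [[0.04,0,0.011],0],
    [[0.06,0,0.016],0],
    [[0.08,0,0.021],0],
    [[0.1,0,0.026],0],
    [[0.12,0,0.03],0],
    [[0.14,0,0.034],0]
  ],
  "newtons": 4.5
}}

```text
time: 14.95
position: [523.4, 273.5, 139.1]
tcp_rot: [0.002, 1.0, -0.0, -0.0]
contact_force: [-1.3, -0.7, 1.4]
gripper_width: 39.9
grasp_force: 4.5
```

```bash
python3 -c "
from h import *
tilt('s10.png')"
```

```text
pos [523.617 273.518 139.146] F [-0.124 -1.355  0.833] w 40.014429513763005 grip 4.497459903359413
foot [  23.979 -113.286] rear [104.867 -79.095] len 87.81760345692317 tilt 0.39990977675987976 floor gap 8.860038329405143
```

>>> {"api": "arm_command", "payload": {
  "steps": [
    [[0.02,0,0],0],
    [[0.04,0,0],0],
    [[0.06,0,0.003],0],
    [[0.08,0,0.006],0],
    [[0.1,0,0.009],0],
    [[0.12,0,0.011],0],
    [[0.14,0,0.013],0]
  ],
  "newtons": 3.5
}}

```text
time: 15.58
position: [540.1, 273.5, 140.5]
tcp_rot: [0.002, 1.0, -0.0, -0.0]
contact_force: [-0.5, -0.8, 1.1]
gripper_width: 39.9
grasp_force: 3.5
```

```bash
python3 -c "
from h import *
tilt('s11.png')"
```

```text
pos [540.368 273.506 140.571] F [-0.646 -0.288  1.576] w 40.0031811416423 grip 3.49367389222607
foot [   7.229 -114.701] rear [ 87.893 -76.348] len 89.31787056164849 tilt 0.4438312267962542 floor gap 8.870180702675611
```

```bash
cat > t2.py <<'E'
from h import *
def tilt2(s):
    s=s.astype(int);p=arm.sense();g=p["position"]-[0,0,3]
    m=((s[...,2]>60)&(s[...,2]>2.5*s[...,1])&(s[...,2]>2.5*s[...,0])).astype(np.uint8)
    c=max(cv2.findContours(m,0,1)[0],key=cv2.contourArea)[:,0]
    P=np.array([face("scene",u,v,g,0.) for u,v in c],np.float32)
    q=cv2.approxPolyDP(P[:,None],4,True)[:,0];e=np.roll(q,-1,0)-q
    for a,b in zip(q,e):
        if np.hypot(*b)>20:print(a,"->",a+b,"len %.0f dir %.2f"%(np.hypot(*b),np.arctan2(b[1],b[0])))
E
python3 -c "
from t2 import *
print('old');tilt2(cv2.imread('pics/s10.png'));print('now');tilt2(shot('scene','s12.png'))"
```

```text
old
[37.454 40.015] -> [12.226 30.353] len 27 dir -2.78
[-6.925 21.146] -> [-10.125 -25.292] len 47 dir -1.64
[-33.202 -19.655] -> [   7.229 -114.701] len 103 dir -1.17
[  24.487 -112.853] -> [ 88.341 -84.693] len 70 dir 0.42
[ 87.671 -72.203] -> [37.454 40.015] len 123 dir 1.99
now
[60.035 34.77 ] -> [28.458 28.179] len 32 dir -2.94
[ 9.358 22.697] -> [  6.594 -23.618] len 46 dir -1.63
[-16.473 -17.995] -> [-16.357  16.57 ] len 35 dir 1.57
[-26.021  19.436] -> [   7.465 -114.63 ] len 138 dir -1.33
[   7.465 -114.63 ] -> [  41.916 -110.94 ] len 35 dir 0.11
[  41.916 -110.94 ] -> [ 89.029 -93.043] len 50 dir 0.36
[ 89.029 -93.043] -> [ 87.028 -55.739] len 37 dir 1.62
[67.668  5.492] -> [60.035 34.77 ] len 30 dir 1.83
```

The lean is now about 0.23 rad and the foot is holding still. I'll carry on round the arc.

>>> {"api": "arm_command", "payload": {
  "steps": [
    [[0.02,0,0.001],0],
    [[0.04,0,0.001],0],
    [[0.06,0,0.001],0],
    [[0.08,0,0],0],
    [[0.1,0,-0.001],0],
    [[0.12,0,-0.003],0],
    [[0.14,0,-0.005],0],
    [[0.16,0,-0.008],0],
    [[0.18,0,-0.011],0],
    [[0.18,0,-0.011],0]
  ],
  "newtons": 3.5
}}

```text
time: 16.52
position: [562.0, 273.6, 139.5]
tcp_rot: [0.002, 1.0, 0.0, 0.0]
contact_force: [1.8, -0.7, 3.7]
gripper_width: 40.0
grasp_force: 3.5
```

```bash
python3 -c "
from t2 import *
tilt('s13.png');tilt2(shot('scene','s14.png'))"
```

```text
pos [561.797 273.577 139.504] F [ 0.458 -0.868  4.784] w 39.915448084752846 grip 3.500673584640026
foot [   3.133 -116.187] rear [ 66.462 -75.334] len 75.36299358080412 tilt 0.5729147659139953 floor gap 6.316802658994675
[-24.991  22.436] -> [ -10.592 -113.351] len 137 dir -1.47
[ -10.592 -113.351] -> [  65.033 -109.577] len 76 dir 0.05
[  65.033 -109.577] -> [64.106 30.646] len 140 dir 1.58
[64.106 30.646] -> [23.192 19.395] len 42 dir -2.87
[10.31  21.951] -> [ 11.238 -16.239] len 38 dir -1.55
[-18.243 -19.091] -> [-18.54   19.281] len 38 dir 1.58
```

It is nearly upright: the rear edge reads 1.58 rad. A last nudge, then I'll release.

>>> {"api": "arm_command", "payload": {
  "steps": [
    [[0.01,0,0],0],
    [[0.02,0,0],0],
    [[0.03,0,0.003],0],
    [[0.03,0,0.006],0],
    [[0.03,0,0.006],0]
  ],
  "newtons": 3
}}

```text
time: 17.03
position: [564.9, 273.6, 139.5]
tcp_rot: [0.002, 1.0, -0.0, -0.0]
contact_force: [0.9, -0.6, -2.8]
gripper_width: 39.9
grasp_force: 3.0
```

```bash
python3 -c "
from t2 import *
tilt2(shot('scene','s15.png'));p=arm.sense();print(p['position'],p['contact_force'],p['grasp_force'])"
```

```text
[-24.964  22.723] -> [ -13.777 -113.357] len 137 dir -1.49
[ -13.777 -113.357] -> [  61.846 -109.582] len 76 dir 0.05
[  61.846 -109.582] -> [64.281 27.233] len 137 dir 1.55
[64.281 27.233] -> [10.318 22.238] len 54 dir -3.05
[10.318 22.238] -> [ 11.214 -12.039] len 34 dir -1.54
[  4.962 -24.407] -> [-18.143 -18.781] len 24 dir 2.90
[-18.143 -18.781] -> [-15.298  19.867] len 39 dir 1.50
[564.822 273.586 139.534] [ 0.295 -0.149 -3.037] 2.991310693323612
```

It is upright and hanging just off the floor. I'll lower it a touch and open the jaws.

>>> {"api": "arm_command", "payload": {
  "steps": [
    [[0,0,-0.004],0],
    [[0,0,-0.008],0],
    [[0,0,-0.008],0]
  ]
}}

```text
time: 17.33
position: [565.1, 273.6, 139.2]
tcp_rot: [0.002, 1.0, 0.0, 0.0]
contact_force: [0.5, 0.2, -0.5]
gripper_width: 40.0
grasp_force: 3.0
```

>>> {"api": "arm_command", "payload": {
  "steps": [
    [[0,0,0],0],
    [[0,0,0],0],
    [[0,0,0],0],
    [[0,0,0],0],
    [[0,0,0],0],
    [[0,0,0],0]
  ],
  "jaw": -0.5
}}

```text
time: 17.83
position: [565.1, 273.6, 139.1]
tcp_rot: [0.002, 1.0, 0.0, 0.0]
contact_force: [-0.1, -0.2, -0.1]
gripper_width: 69.3
grasp_force: 0.0
```

```bash
python3 -c "
from t2 import *
tilt2(shot('scene','s16.png'));p=arm.sense();print(p['position'],p['contact_force'],p['grasp_force'],p['gripper_width'])"
```

```text
[ 6.979 18.577] -> [  8.103 -27.652] len 46 dir -1.55
[  8.103 -27.652] -> [-11.607 -33.566] len 21 dir -2.85
[-11.607 -33.566] -> [ -14.013 -112.977] len 79 dir -1.60
[ -14.013 -112.977] -> [  61.834 -113.523] len 76 dir -0.01
[  61.834 -113.523] -> [64.685 16.434] len 130 dir 1.55
[64.685 16.434] -> [ 6.979 18.577] len 58 dir 3.10
[565.058 273.586 139.154] [-0.15  -0.105 -0.277] 0.0 69.73348150770762
```

It stands upright on its own. I'll go straight up, back off ahead of the drawer and close the jaws.

>>> {"api": "arm_command", "payload": {
  "steps": [
    [[0,0,0.05],0],
    [[0,0,0.15],0],
    [[0,0,0.3],0],
    [[0,0,0.5],0],
    [[0,0,0.7],0],
    [[0,0,0.8],0],
    [[0,0,0.8],0]
  ]
}}

```text
time: 18.47
position: [565.9, 273.9, 239.2]
tcp_rot: [0.002, 1.0, 0.001, 0.002]
contact_force: [-0.3, -0.5, -0.7]
gripper_width: 69.7
grasp_force: 0.0
```

>>> {"api": "arm_command", "payload": {
  "steps": [
    [[-0.2,0,0],0],
    [[-0.4,0,0],0],
    [[-0.6,0,0],0],
    [[-0.8,0,0],0],
    [[-1,0,0],0],
    [[-1,0,0],0]
  ],
  "jaw": 1
}}

```text
time: 18.97
position: [442.2, 273.6, 234.6]
tcp_rot: [0.002, 1.0, 0.0, -0.0]
contact_force: [0.3, -0.7, 0.2]
gripper_width: 34.1
grasp_force: 0.0
```

>>> {"api": "arm_command", "payload": {
  "steps": [
    [[-0.1,0,0],0],
    [[-0.15,0,0],0],
    [[-0.15,0,0],0],
    [[-0.15,0,0],0],
    [[-0.15,0,0],0],
    [[-0.15,0,0],0]
  ]
}}

```text
time: 19.47
position: [427.5, 273.5, 234.9]
tcp_rot: [0.003, 1.0, -0.0, -0.0]
contact_force: [0.4, 0.1, 0.3]
gripper_width: 0.5
grasp_force: 0.0
```

Run:
```python
from t2 import *
s=shot('scene','s17.png');t=shot('top','t17.png')
p=arm.sense();print(p['position'],p['gripper_width'])
tilt2(s)
cv2.imwrite("pics/c8.png",np.hstack([crop(s,200,70,110,130,4),crop(t,110,120,90,130,4)]))
```

```text
[427.369 273.512 234.932] 0.6445647840361681
[125.079 -52.981] -> [ 123.684 -208.697] len 156 dir -1.58
[ 123.684 -208.697] -> [ 199.526 -209.243] len 76 dir -0.01
[ 199.526 -209.243] -> [198.993 -75.849] len 133 dir 1.57
[198.993 -75.849] -> [131.849 -78.344] len 67 dir -3.10
[125.323 -71.445] -> [134.572 -52.125] len 21 dir 1.12
[134.572 -52.125] -> [178.778 -51.785] len 44 dir 0.01
[178.778 -51.785] -> [125.079 -52.981] len 54 dir -3.12
```

View pics/c8.png

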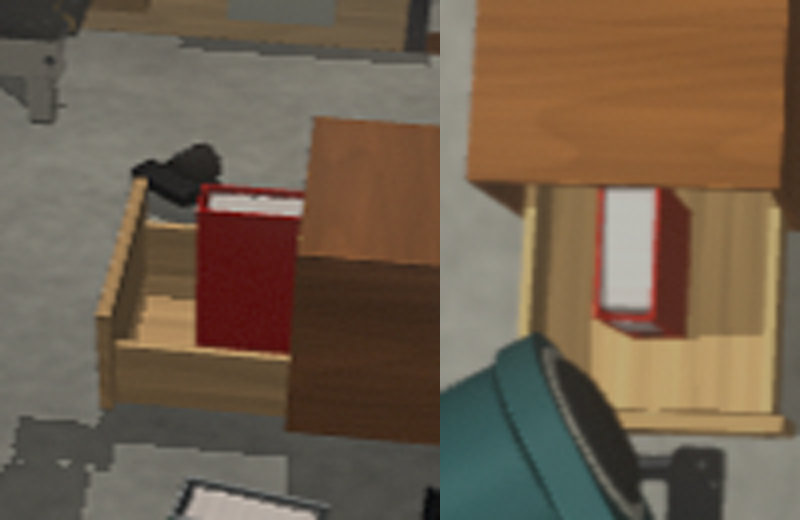

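The binder stands upright in the drawer: in the left crop its top is at (250,200), fully clear of the gripper. The drawer front is at about row 433 of the right crop. Next I'll lower the closed fingertips to z = 97, so they overlap the 104 mm panel while the gripper body stays above the 177 mm unit, and push gently.

>>> {"api": "arm_command", "payload": {
  "steps": [
    [[0,0,-0.2],0],
    [[0,0,-0.4],0],
    [[0,0,-0.6],0],
    [[0,0,-0.8],0],
    [[0,0,-0.9],0],
    [[0,0,-0.965],0],
    [[0,0,-0.965],0],
    [[0,0,-0.965],0],
    [[0,0,-0.965],0]
  ],
  "newtons": 10
}}

```text
time: 20.32
position: [427.6, 273.9, 120.8]
tcp_rot: [0.002, 1.0, 0.0, 0.001]
contact_force: [-0.0, 0.5, 0.1]
gripper_width: 0.4
grasp_force: 0.0
```

Run:
```python
from h import *
print([arm.sense()['position'] for i in range(1)], onz("top",110+345/4,120+433/4,104))
```

```text
[array([427.632, 273.883, 120.768])] [480.476 169.657 104.   ]
```

>>> {"api": "arm_command", "payload": {
  "steps": [
    [[0.06,0,0],0],
    [[0.12,0,0],0],
    [[0.18,0,0],0],
    [[0.22,0,0],0],
    [[0.25,0,0],0],
    [[0.275,0,0],0],
    [[0.3,0,0],0],
    [[0.325,0,0],0],
    [[0.35,0,0],0],
    [[0.375,0,0],0],
    [[0.4,0,0],0],
    [[0.425,0,0],0],
    [[0.45,0,0],0],
    [[0.475,0,0],0],
    [[0.5,0,0],0]
  ]
}}

```text
time: 21.57
position: [487.3, 273.6, 119.3]
tcp_rot: [0.002, 1.0, -0.0, -0.0]
contact_force: [-1.5, 0.5, -0.1]
gripper_width: 0.5
grasp_force: 0.8
```

Run:
```python
from t2 import *
p=arm.sense();print(p["position"],p["contact_force"]);tilt2(shot('scene','s18.png'))
```

```text
[487.325 273.562 119.306] [-1.524  0.507 -0.084]
[83.739 60.619] -> [77.871 37.792] len 24 dir -1.82
[77.871 37.792] -> [ 80.623 -95.661] len 133 dir -1.55
[ 80.623 -95.661] -> [139.134 -93.711] len 59 dir 0.03
[139.134 -93.711] -> [141.985  36.244] len 130 dir 1.55
[141.985  36.244] -> [84.279 38.388] len 58 dir 3.10
[86.899 60.905] -> [115.246  63.472] len 28 dir 0.09
[115.246  63.472] -> [83.739 60.619] len 32 dir -3.05
```

The drawer is sliding: the push force is 1.5 N and the binder moves with it, still upright. I'll continue.

>>> {"api": "arm_command", "payload": {
  "steps": [
    [[0.025,0,0],0],
    [[0.05,0,0],0],
    [[0.075,0,0],0],
    [[0.1,0,0],0],
    [[0.125,0,0],0],
    [[0.15,0,0],0],
    [[0.175,0,0],0],
    [[0.2,0,0],0],
    [[0.225,0,0],0],
    [[0.25,0,0],0],
    [[0.275,0,0],0],
    [[0.3,0,0],0],
    [[0.325,0,0],0],
    [[0.35,0,0],0],
    [[0.375,0,0],0],
    [[0.4,0,0],0],
    [[0.425,0,0],0],
    [[0.45,0,0],0],
    [[0.475,0,0],0],
    [[0.5,0,0],0]
  ]
}}

```text
time: 23.28
position: [547.4, 273.6, 119.3]
tcp_rot: [0.002, 1.0, -0.0, -0.0]
contact_force: [-1.2, -1.1, -0.1]
gripper_width: 0.2
grasp_force: 0.8
```

>>> {"api": "arm_command", "payload": {
  "steps": [
    [[0.025,0,0],0],
    [[0.05,0,0],0],
    [[0.075,0,0],0],
    [[0.1,0,0],0],
    [[0.125,0,0],0],
    [[0.15,0,0],0],
    [[0.175,0,0],0],
    [[0.2,0,0],0],
    [[0.225,0,0],0],
    [[0.25,0,0],0],
    [[0.275,0,0],0],
    [[0.3,0,0],0],
    [[0.325,0,0],0],
    [[0.35,0,0],0],
    [[0.375,0,0],0],
    [[0.4,0,0],0],
    [[0.425,0,0],0],
    [[0.45,0,0],0]
  ]
}}

```text
time: 24.78
position: [601.4, 273.6, 119.4]
tcp_rot: [0.002, 1.0, -0.0, 0.0]
contact_force: [-1.0, -1.1, 0.4]
gripper_width: 0.5
grasp_force: 0.8
```

>>> {"api": "arm_command", "payload": {
  "steps": [
    [[0.01,0,0],0],
    [[0.02,0,0],0],
    [[0.03,0,0],0],
    [[0.04,0,0],0],
    [[0.05,0,0],0],
    [[0.06,0,0],0],
    [[0.07,0,0],0],
    [[0.08,0,0],0],
    [[0.09,0,0],0],
    [[0.1,0,0],0]
  ]
}}

```text
time: 25.62
position: [613.2, 273.6, 119.4]
tcp_rot: [0.002, 1.0, 0.0, 0.0]
contact_force: [-1.6, -0.2, -0.6]
gripper_width: 0.3
grasp_force: 0.8
```

>>> {"api": "arm_command", "payload": {
  "steps": [
    [[0.005,0,0],0],
    [[0.01,0,0],0],
    [[0.015,0,0],0],
    [[0.02,0,0],0]
  ]
}}

```text
time: 25.95
position: [614.7, 273.6, 119.3]
tcp_rot: [0.002, 1.0, -0.0, -0.001]
contact_force: [-14.1, -2.3, 6.4]
gripper_width: 0.3
grasp_force: 6.8
```

The force jumps to 14 N, which looks like the drawer's end stop. I'll back off and check that it is shut.

>>> {"api": "arm_command", "payload": {
  "steps": [
    [[-0.03,0,0],0],
    [[-0.1,0,0],0],
    [[-0.25,0,0],0],
    [[-0.5,0,0],0],
    [[-0.8,0,0],0],
    [[-1,0,0.2],0],
    [[-1,0,0.4],0],
    [[-1,0,0.4],0]
  ]
}}

```text
time: 26.62
position: [495.4, 274.4, 172.6]
tcp_rot: [0.002, 1.0, 0.002, 0.003]
contact_force: [0.8, 0.9, 0.5]
gripper_width: 0.1
grasp_force: 0.0
```

>>> {"api": "arm_command", "payload": {
  "steps": [
    [[-0.3,0.3,0.2],0],
    [[-0.6,0.6,0.4],0],
    [[-0.8,0.9,0.6],0],
    [[-0.8,1,0.6],0],
    [[-0.8,1,0.6],0]
  ]
}}

```text
time: 27.03
position: [397.2, 397.7, 242.7]
tcp_rot: [0.001, 1.0, 0.002, 0.001]
contact_force: [0.7, 0.6, -0.2]
gripper_width: 0.7
grasp_force: 0.0
```

Run:
```python
from h import *
s=shot('scene','s20.png');t=shot('top','t20.png')
p=arm.sense();print(p['position'],p['contact_force'])
# panel front face column scan in top view at several y: brightness of rows
for y in(200,230,250):
    u=proj("top",[624,y,104])[0];
    print(y,u,[(v,*t[v,int(round(u))][::-1].tolist()) for v in range(158,178)], "exp rows: unit front",proj("top",[636.5,y,177])[1],"panel top back/front",proj("top",[636.5,y,104])[1],proj("top",[624.5,y,104])[1])
cv2.imwrite("pics/c9.png",np.hstack([crop(s,190,70,160,130,2.5),crop(t,110,80,240,150,1.6)[:240,:380].repeat(1,0).copy() if 0 else cv2.resize(t[80:230,100:330],(498,325))]))
```

```text
[398.725 394.798 239.857] [-0.04   0.39  -0.762]
200 187.08108608237978 [(158, 142, 95, 53), (159, 142, 94, 53), (160, 135, 88, 50), (161, 132, 87, 50), (162, 131, 85, 47), (163, 135, 88, 50), (164, 132, 88, 50), (165, 131, 87, 49), (166, 130, 87, 51), (167, 95, 70, 46), (168, 131, 105, 71), (169, 135, 109, 73), (170, 135, 108, 71), (171, 137, 110, 73), (172, 165, 135, 90), (173, 170, 139, 93), (174, 169, 140, 93), (175, 163, 134, 90), (176, 105, 84, 57), (177, 100, 80, 55)] exp rows: unit front 166.58784309555696 panel top back/front 171.3535791116134 175.64804758595312
230 176.18028502482147 [(158, 134, 88, 47), (159, 136, 88, 48), (160, 134, 87, 47), (161, 133, 88, 49), (162, 133, 88, 49), (163, 135, 89, 51), (164, 131, 85, 49), (165, 132, 87, 50), (166, 125, 83, 47), (167, 105, 77, 50), (168, 120, 96, 62), (169, 123, 99, 65), (170, 123, 99, 65), (171, 123, 99, 66), (172, 169, 140, 94), (173, 172, 141, 93), (174, 171, 141, 93), (175, 161, 131, 88), (176, 111, 88, 59), (177, 100, 80, 54)] exp rows: unit front 166.31381269397983 panel top back/front 171.0968578230997 175.39217488472804
250 168.90982533395646 [(158, 139, 91, 49), (159, 140, 92, 51), (160, 136, 88, 48), (161, 133, 87, 50), (162, 134, 87, 48), (163, 135, 89, 51), (164, 133, 87, 49), (165, 133, 88, 50), (166, 119, 79, 46), (167, 119, 92, 59), (168, 132, 106, 69), (169, 134, 108, 72), (170, 135, 108, 72), (171, 138, 110, 73), (172, 167, 137, 91), (173, 171, 140, 94), (174, 168, 138, 91), (175, 139, 112, 74), (176, 105, 83, 55), (177, 102, 81, 56)] exp rows: unit front 166.13103885084809 panel top back/front 170.92563364149413 175.2215165900839
```

The panel's front edge is at rows 175.0-175.4; a shut drawer predicts 175.2-175.6, so it is shut. A numeric check that everything else stayed put, then I'll hand in.

Run:
```python
from h import *
a=cv2.imread("pics/top0.png").astype(int);b=cv2.imread("pics/t20.png").astype(int)
c=cv2.imread("pics/scene0.png").astype(int);d=cv2.imread("pics/s20.png").astype(int)
for n,(x,y,w,h) in dict(grey_green=(280,155,28,48),mug=(385,190,45,45),tin=(350,232,36,36),case=(252,248,30,24),nozzle=(62,200,38,36),yellow=(340,155,52,34),black=(255,95,100,55)).items():
    e=np.abs(a-b).max(2)[y:y+h,x:x+w];print(n,"changed %.3f"%(e>40).mean())
e=np.abs(c-d).max(2)
for n,(x,y,w,h) in dict(grey_green_s=(240,190,45,25),case_s=(170,200,30,28),tin_s=(148,280,42,42),mug_s=(178,305,50,70)).items():print(n,"%.3f"%(e[y:y+h,x:x+w]>40).mean())
m=(d[...,2]>50)&(d[...,2]>2.5*d[...,1])&(d[...,2]>2.5*d[...,0]);v,u=np.nonzero(m);print("red px left in scene",m.sum(),(u.mean(),v.mean()) if m.sum() else "")
m=(b[...,2]>50)&(b[...,2]>2.5*b[...,1])&(b[...,2]>2.5*b[...,0]);v,u=np.nonzero(m);print("top red",m.sum(),(u.mean(),v.mean()) if m.sum() else "")
```

```text
grey_green changed 0.009
mug changed 0.000
tin changed 0.000
case changed 0.203
nozzle changed 0.141
yellow changed 0.009
black changed 0.000
grey_green_s 0.024
case_s 0.288
tin_s 0.000
mug_s 0.000
red px left in scene 0 
top red 0
```

Run:
```python
from h import *
for f,(x,y,w,h) in(("top0",(235,235,60,50)),("t17",(235,235,60,50)),("t20",(235,235,60,50)),("scene0",(160,190,50,45)),("s17",(160,190,50,45)),("s20",(160,190,50,45))):
    i=cv2.imread(f"pics/{f}.png")[y:y+h,x:x+w].astype(int);m=(i[...,0]>1.8*i[...,2])&(i[...,0]>40);v,u=np.nonzero(m)
    print(f,m.sum(),u.mean()+x,v.mean()+y)
for f in("top0","t20"):
    i=cv2.imread(f"pics/{f}.png")[195:240,60:100].max(2);v,u=np.nonzero(i<45);print(f,len(u),u.mean(),v.mean())
```

```text
top0 207 266.487922705314 260.59420289855075
t17 196 266.40816326530614 260.61224489795916
t20 193 266.4300518134715 260.5284974093264
scene0 205 183.8292682926829 212.1560975609756
s17 205 183.78536585365853 212.3219512195122
s20 203 183.85714285714286 212.27586206896552
top0 352 19.480113636363637 21.55965909090909
t20 600 15.33 28.05
```

```bash
python3 -c "
from plant import ticket
print(ticket.job_done())"
```

```text
the job is handed in; nothing more can be done
None
```

The red binder was standing upright in the drawer when I let go of it, the drawer is pushed fully shut, the other two binders are still in the rack, and nothing else on the counter was touched; I couldn't see the binder once the drawer was shut, and the job is handed in at about 27 s.

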